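# Clamp a freshly glued spool on the bench clamp and keep the trigger held

### The arm

A 6-joint arm with a two-finger parallel gripper is mounted at the origin on a cart in front of the work surface, level with it; the furniture and walls round the work are solid. World frame = base frame: x ahead of the robot, y to its left, z up, the work surface at z = 0. Lengths are in m, angles in rad, forces in N, time in s.
With the tool pointing down it reaches from about 0.3 to 0.875 m from the base axis. Payload 6.4 kg.
Tool frame: the origin (TCP) lies midway between the tips of the shut fingers; the grasp point (between the pads) lies 19 mm behind it (ctrl.hold_point_z is the distance from the TCP to the grasp point, in m); z points along the fingers, y is the line along which they close (so a half turn about z gives the same grasp; the last joint's range is limited). The gripper opens to 85 mm and grips with 20 to 120 N. Pads are 22 mm wide; open, the fingers measure 114 mm over their backs; the gripper's body (76 mm by 85 mm) begins 54 mm behind the grasp point. The pads swing forward as they close: fully open they stand 13 mm farther back than shut.
Start: joints at [1.048, 0.181, 1.607, -0, 1.354, -0.206], TCP at [0.179, 0.546, 0.231] pointing down, gripper open.
Joint ranges: [-2.99, 2.99], [-0.89, 2.07], [0.3, 2.58], [-1.14, 4.28], [0, 2.63], [-3.12, 3.12]. Speed limits (rad/s): [2.57, 2.57, 3.01, 3.14, 3.14, 3.14].

### API

Orientations are given as a unit quaternion [w, x, y, z].
In Python, from bench import ctrl gives the robot as it stands.
- The arm moves only by the tool carry_out, never from a script. Its argument "plan" is text: rows parted by semicolons, each of 6 numbers parted by spaces: the shift along the tool's x, y, z as a fraction of full scale, then the turn, a rotation vector about the tool's x, y, z as a fraction of full scale. A call has exactly 8 rows; each row shifts and turns the commanded pose from where the row before left it, along the tool's axes as they then stand; what a row does not reach is not made up. Full scale, the value 1, is 40 mm for a shift and 0.1 rad for a turn. A row lasts 1/12 s, in which the tool goes at most 41.7 mm and 7.16 degrees, less where a joint would pass 70% of its speed; a pose out of reach is approached as far as the arm can. A call with a number of a shift or a turn outside -1 to 1 is refused whole. A call with a gripper value outside its range is refused whole. "claw" is the gripper's target within -1 to 1 (shut at 1, half-way at 0, fully open at -1), set as the call begins (left out, the last holds). The fingers move at their own pace and stop on an object; the grip force is fixed at half the most. Time passes only in rows, so rows that do not move let the fingers close, or fill a call up. It gives the time, the measured TCP pose, the force, the opening and the grip force at its end, in the units of the state.
- ctrl.get_obs(): the state, without advancing time (a new reading comes with each control period).
- ctrl.camera(name): name is "side" or "top" or "wrist"; returns a dict with "pixels" (480x640x3 uint8, red, green, blue), "mtx" (3x3 intrinsics, pixels), "R" (3x3) and "t" (3): a world point X has camera coordinates R X + t. Camera axes: x right, y down, z forward; pixel columns grow to the right and rows downward; lengths in m; the calibration is good to about 2 mm. A picture is of the moment at which its call begins. There is no depth.
- ctrl.hand_in(): hands the job in; it is judged then, once.
The state is a dict: "time_s": time; "q": joint angles; "dq": joint speeds; "joint_efforts": joint torques, N m; "eef_pos": TCP position; "eef_rot": TCP orientation; "wrist_force": force on the tool from outside, world axes, zero at the start; "torque": the same for the moment, N m; "opening": opening from 0.0 (shut) to 1.0 (fully open); "grasp_force": force on a finger pad.
Only numpy, scipy, OpenCV 4.12 (cv2) and the standard library are available. Lean on these libraries where they do the work, as an engineer would, in place of code of your own. Each camera call takes 0.05 s, during which the arm holds its last target. There are 200 camera calls.

### The job

The light wooden spool split lengthways and has just been glued: put it upright over the steel spindle of the bench clamp, right down on its shoulder, with the dark glue line on its top square across the line along which the clamp pushes (within about 15 degrees), so that the jaws will press the two halves together, and let it go. Then squeeze and release the clamp's orange trigger as often as needed to bring the jaw up - moving the jaw only with the trigger - until its sprung red pad bears on the spool and is pushed in about half of its 12 mm travel, and never let the pad be pushed to its end, which would crush the spool. Finish with the gripper still holding the trigger squeezed and the spool clamped between the pad and the cork-faced fixed jaw; do not disturb the tin, the dropper bottle and the marker.

Things in the scene. Friction and masses are not known exactly. Their poses are not given: they have to be found in the camera images.
- spool: loose light-wood spool, 90 g: two flanges 54 mm in diameter and 8 mm thick on a 32 mm barrel, 44 mm tall in all, with a bore 24 mm in diameter right through. It starts upright on the plywood sheet. Origin: centre of its underside, z up the bore. A dark glue line runs along its y axis, across both ends and down both sides (a half turn looks the same). It can be taken from above across the two flanges (54 mm)
- clamp: bench clamp fixed to the table, its place and yaw vary: a wooden base 290 x 92 mm and 12 mm thick with, from +x to -x, a blue fixed jaw (cork face), a steel spindle, the moving jaw on a steel bar, and a blue body with a black handle standing up at its rear. Origin: on the table under the spindle's axis; z up; the clamp pushes along its +x; the base reaches from x = -225 to +65 mm
- seat (a point): on the spindle's axis, at the top of its 38 mm wide shoulder, 16 mm above the clamp's origin: the underside of the spool belongs here. Axes as the clamp's
- spindle_tip (a point): top of the spindle, 68 mm above the clamp's origin and 52 mm above the seat; the spindle is 20 mm in diameter, its last 6 mm tapering to 12 mm
- fixed_jaw: blue fixed jaw of the clamp. Origin: centre of the cork face of the fixed jaw, 28 mm from the spindle's axis along the clamp's +x, so it stands 1 mm clear of a seated spool; the fixed jaw is 44 mm wide and ends 63 mm above the table
- pad_face (a point): centre of the front face (40 mm wide, 44 mm tall) of the red sprung pad, 38 mm above the table; moves with the jaw and the pad. It meets a spool that stands against the fixed jaw when it is about 25 mm from the spindle's axis. At the start it is 47 to 65 mm from that axis
- handle_back (a point): on the rear face (away from the spindle) of the fixed black handle, 130 mm above the table and 193 mm behind the spindle's axis (clamp's -x). The handle is 16 mm thick, 26 mm wide and ends 160 mm above the table
- trigger_front (a point): on the front face (towards the spindle) of the orange trigger, 52 mm above its pivot and about 130 mm above the table; the trigger is 11 mm thick, 20 mm wide and ends about 154 mm above the table. It stands 58 mm in front of handle_back when released and 38 mm when fully squeezed; there is free space in front of the trigger and behind the handle
- trigger (a joint): 0 released, 0.38 rad fully squeezed to the handle (a stop). Springs back by itself (4 N at the grip) in 0.4 s; squeezing takes up to 15 N. It ratchets the bar: after 0 to 0.2 rad of play the jaw advances about 34 mm per rad. A full squeeze moves it 8.5 mm (12 if there was no play, as in the first); on release it slips back 1.5 mm, up to 3.5 mm after a partial squeeze, also under load
- jaw (a joint): travel of the bar and moving jaw: 0 fully back, grows towards the spool (m); between 4 and 22 mm at the start
- pad (a joint): how far the red pad is pushed in against its spring: 0 free, 0.012 m at its end; about 1 N per mm
- salve_tin: small round silvery-white tin, 59 mm wide, 28 mm tall; to be left alone. Origin: centre of its underside
- dropper_bottle: blue dropper bottle with a black top, 33 mm wide, 106 mm tall; to be left alone. Origin: centre of its underside
- marker: black and white marker pen, lying, 132 mm long along its y, 15 mm thick; to be left alone. Origin: centre of its underside
Not all that is in view belongs to the job. Of the things like the spool, leave any that is turquoise; of the rest the smaller one is meant.

How it is judged:
On the way, in this order (a step that is already met when the one before it is completed fails the run):
1. the spool stands on the spindle's shoulder, upright, its glue line square to the push, and is let go (horizontal distance between spool and seat below 0.004 m and z of spool in the frame of seat between -0.003 and 0.003 m and angle between spool's own z axis and vertical below 0.06 rad and angle between the y axis of spool and the y axis of clamp, either way round below 0.3 rad and contact force between the fingers and spool below 0.1 N), for 0.2 s.
2. the pad, driven by the trigger, bears on the spool (contact force between pad and spool above 1 N and value of joint trigger above 0.03 rad), for 0.1 s.
At the end, for the whole second after the job is handed in: spool down on the shoulder (3 mm; 4 mm off axis; 0.06 rad upright), glue line within 0.3 rad of square; pad in 3 to 9 mm, pressing with over 2 N, spool on the fixed jaw with over 1.5 N; fingers press the trigger (over 1 N) and keep it squeezed over 0.03 rad; jaw and spool at rest (horizontal distance between spool and seat below 0.004 m and z of spool in the frame of seat between -0.003 and 0.003 m and angle between spool's own z axis and vertical below 0.06 rad and angle between the y axis of spool and the y axis of clamp, either way round below 0.3 rad and value of joint pad between 0.003 and 0.009 m and contact force between pad and spool above 2 N and contact force between fixed_jaw and spool above 1.5 N and value of joint trigger above 0.03 rad and contact force between the fingers and trigger above 1 N and velocity of joint jaw between -0.003 and 0.003 m/s and linear speed of spool below 0.01 m/s); the arm keeps its last pose, push and grip.
It fails at once if the pad is pushed in more than 11 mm (to its end: the spool is crushed) (value of joint pad above 0.011 m).
It fails at once if the robot pushes the jaw, its bar or its pad itself (more than 5 N) (contact force between any of the fingers, the arm and jaw above 5 N).
It fails at once if the tin, the dropper bottle or the marker is moved more than 25 mm (distance of any of salve_tin, dropper_bottle, marker from where it was at the start of the episode above 0.025 m).
It also fails if it takes over 64 s, if anything falls off the work surface, if the arm or the gripper's body presses on something with over 40 N, if the wrist force passes 120 N, or if a joint passes its speed limit or range.

## Working session

There is one attempt and no reset: what is moved stays moved. The work goes in short steps, Python scripts to look and compute and a tool call to move; the robot and the scene stay as the last step left them, time stands still between calls to the robot, and variables do not carry over. Pictures are saved under pics/ and viewed, at most 10 in all, crops included, and the job is handed in when it is done.

Besides the shell and the picture viewer there is one more tool, called after "Call:" by a JSON object that holds its "api" and its "payload", one argument or row to a line. carry_out: Moves the arm, as the interface text tells. Shift numbers are shares of 40 mm and turn numbers shares of 0.1 rad, none past 1 either way. Its arguments: {"type":"object","properties":{"plan":{"type":"string"},"claw":{"type":"number"}},"required":["plan"]}

```bash
mkdir -p pics
cat > h.py <<'E'
import numpy as np, cv2, pickle
from bench import ctrl
def snap(n,f):
    c=ctrl.camera(n); cv2.imwrite(f'pics/{f}.png',c['pixels'][:,:,::-1]); pickle.dump(c,open(f'pics/{f}.pkl','wb')); return c
def load(f): return pickle.load(open(f'pics/{f}.pkl','rb'))
def ray(c,u,v,z):
    K,R,t=map(np.array,(c['mtx'],c['R'],c['t'])); o=-R.T@t; d=R.T@np.linalg.inv(K)@[u,v,1]
    return o+d*(z-o[2])/d[2]
def proj(c,X):
    K,R,t=map(np.array,(c['mtx'],c['R'],c['t'])); p=K@(R@np.array(X)+t); return p[:2]/p[2]
E
python3 - <<'E'
from h import *
for n in ('top','side'):
    c=snap(n,n+'0'); print(n,-np.array(c['R']).T@c['t'],np.round(c['R'],2).tolist(),c['mtx'][0][0])
o=ctrl.get_obs(); print(o, ctrl.hold_point_z)
E
```

```text
top [ 0.42730171 -0.06398121  1.16922147] [[-0.0, -1.0, -0.01], [-0.99, 0.0, -0.17], [0.17, 0.01, -0.99]] 491.89215764364695
side [ 1.65333235 -0.01535149  0.58615499] [[-0.05, 1.0, -0.02], [0.42, 0.0, -0.91], [-0.91, -0.05, -0.42]] 459.48372549459145
{'time_s': 0.1, 'q': array([ 1.04767813e+00,  1.81478108e-01,  1.60791953e+00,  3.29885684e-05,
        1.35381674e+00, -2.06327873e-01]), 'dq': array([-0.00080843, -0.00030922, -0.00096484, -0.00114127,  0.00156113,
       -0.00092657]), 'joint_efforts': array([-1.81935047e-05, -4.45880735e+01, -3.52232730e+01, -3.15537454e-04,
        4.35317896e-03,  7.86433702e-06]), 'eef_pos': array([0.17885328, 0.54594393, 0.2304623 ]), 'eef_rot': array([-3.04272018e-04,  1.57737128e-01,  9.87480805e-01, -7.51780895e-04]), 'wrist_force': array([ 0.16316281, -0.45200564,  0.03588749]), 'torque': array([ 0.03967835, -0.0246817 , -0.05927334]), 'grasp_force': 0.0, 'opening': 0.9976092803220266} 0.0187
```

View pics/top0.png

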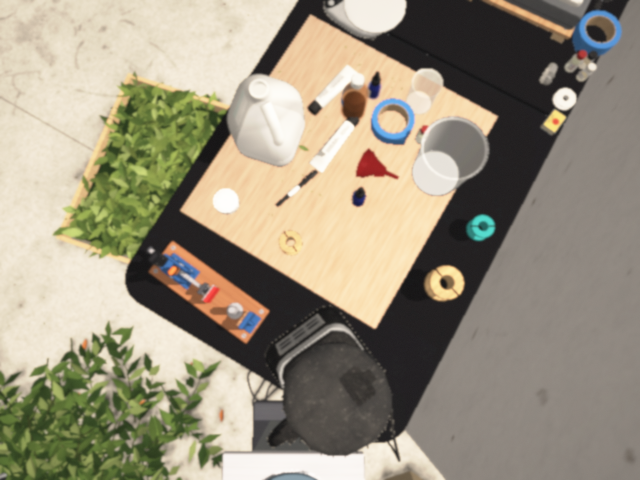

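View pics/side0.png

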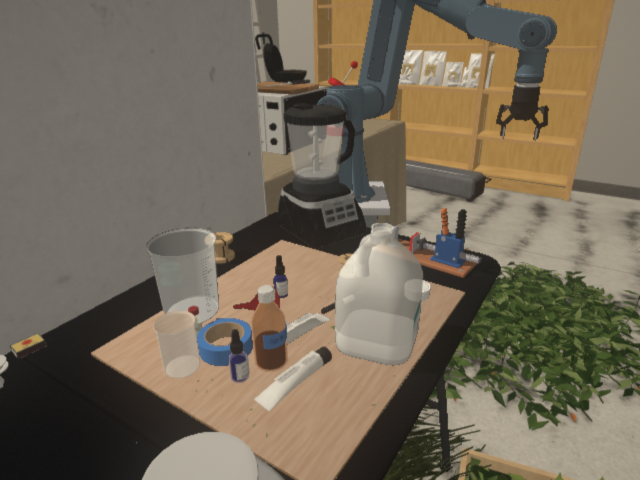

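The top view shows the target spool at (291,242) on the plywood. The big one at (445,283) and the turquoise one at (481,228) are decoys. The clamp runs from (160,257) to (255,325), with its spindle near (235,310). Next I'll enlarge those areas.

Run:
```python
from h import *
i=cv2.imread('pics/top0.png')
a=cv2.resize(i[235:350,140:275],None,fx=4.4,fy=4.4,interpolation=cv2.INTER_CUBIC)
b=cv2.resize(i[222:262,271:311],(200,200),interpolation=cv2.INTER_CUBIC)
o=np.zeros((506,800,3),np.uint8); o[:a.shape[0],:a.shape[1]]=a; o[:200,600:800]=b; cv2.imwrite('pics/crop0.png',o)
c=load('top0')
for n,u,v,z in (('spool',291,242,.044),('shoulder',235,311,.068),('handle',157,257,.16),('tin',226,201,.028),('bluefix',250,322,.063),('marker',297,188,.01),('big',445,283,.05)): print(n,ray(c,u,v,z).round(3))
for k in ((176,242),(269,312),(250,341),(149,268)): print(ray(c,*k,.012).round(3))
```

```text
spool [0.624 0.003 0.044]
shoulder [0.464 0.126 0.068]
handle [0.573 0.275 0.16 ]
tin [0.726 0.161 0.028]
bluefix [0.44  0.092 0.063]
marker [ 0.763 -0.008  0.01 ]
big [ 0.527 -0.347  0.05 ]
[0.63  0.281 0.012]
[0.463 0.056 0.012]
[0.397 0.099 0.012]
[0.568 0.342 0.012]
```

View pics/crop0.png

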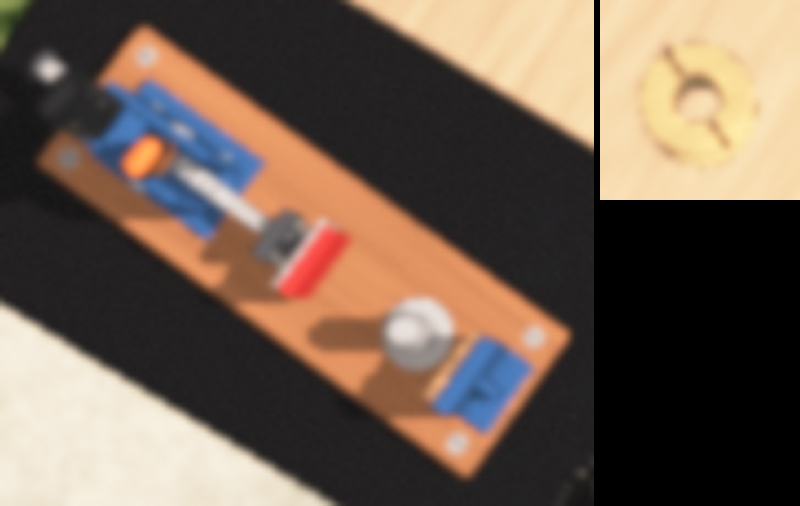

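Run:
```python
from h import *
c=load('top0')
P=[ray(c,140+x/4.4,235+y/4.4,.012)[:2] for x,y in ((145,25),(571,333),(467,478),(38,160))]
P=np.array(P); print(P.round(4)); L=[np.linalg.norm(P[i]-P[(i+1)%4]) for i in range(4)]; print(L)
a=(P[1]+P[2]-P[0]-P[3]); a/=np.linalg.norm(a); m=P.mean(0); 
print('yaw',np.arctan2(a[1],a[0]),'origin',m+a*.080, 'alt edges', [np.arctan2(*(e[::-1])) for e in (P[1]-P[0],P[2]-P[3])])
print('tip',ray(c,140+406/4.4,235+328/4.4,.068),'shoulder',ray(c,140+420/4.4,235+334/4.4,.016))
print('handle',ray(c,140+85/4.4,235+110/4.4,.16),'trig',ray(c,140+146/4.4,235+156/4.4,.154),'padtop',ray(c,140+318/4.4,235+264/4.4,.06))
s=lambda x,y,z:ray(c,271+(x-600)/5,222+y/5,z)
for z in (.044,.05,.056):
  g=s(665,48,z)-s(727,145,z); print(s(699,102,z), np.arctan2(g[1],g[0]), np.linalg.norm(s(640,102,z)-s(757,102,z)))
```

```text
[[0.6333 0.2884]
 [0.4665 0.0539]
 [0.3911 0.1075]
 [0.5596 0.3428]]
[np.float64(0.2878063168299752), np.float64(0.09248013739473897), np.float64(0.28938750350468107), np.float64(0.09161183657390039)]
yaw -2.1905276524761903 origin [0.46617061 0.13303151] alt edges [np.float64(-2.18899921193689), np.float64(-2.19204774175066)]
tip [0.46728848 0.13170773 0.068     ] shoulder [0.46601202 0.13344374 0.016     ]
handle [0.56631751 0.26984055 0.16      ] trig [0.54510479 0.24174662 0.154     ] padtop [0.50017194 0.17912492 0.06      ]
[0.62257085 0.00389937 0.044     ] 0.5659332259617785 0.054388452276562305
[0.62152962 0.00353742 0.05      ] 0.5659332259617781 0.05409843762522276
[0.62048839 0.00317546 0.056     ] 0.5659332259617784 0.053808422973883226
```

Call:
{"api": "carry_out", "payload": {
  "plan": "0 0 0 0 0 0.86; 0 0 0 0 0 0.86; 0 0 0 0 0 0.86; 0 0 0 0 0 0.86; 0 0 0 0 0 0.86; 0 0 0 0 0 0.86; 0 0 0 0 0 0.86; 0 0 0 0 0 0.86",
  "claw": -1
}}

```text
time_s: 0.77
eef_pos: [0.179, 0.5461, 0.2307]
eef_rot: [-0.0, 0.483, 0.875, -0.001]
wrist_force: [-0.1, 1.0, -0.3]
opening: 0.999
grasp_force: 0.0
```

Call:
{"api": "carry_out", "payload": {
  "plan": "-1 0.12 0 0 0 0; -1 0.12 0 0 0 0; -1 0.12 0 0 0 0; -1 0.12 0 0 0 0; -1 0.12 0 0 0 0; -1 0.12 0 0 0 0; -1 0.12 0 0 0 0; -1 0.12 0 0 0 0"
}}

```text
time_s: 1.43
eef_pos: [0.3837, 0.2951, 0.2311]
eef_rot: [-0.0, 0.481, 0.876, -0.0]
wrist_force: [-0.3, 0.1, 0.3]
opening: 1.001
grasp_force: 0.0
```

Call:
{"api": "carry_out", "payload": {
  "plan": "-1 0.12 0 0 0 0; -1 0.12 0 0 0 0; -1 0.12 0 0 0 0; -1 0.12 0 0 0 0; -1 0.12 0 0 0 0; -1 0.12 0 0 0 0; -0.7 0.12 0 0 0 0; 0 0 0 0 0 0"
}}

```text
time_s: 2.1
eef_pos: [0.558, 0.0841, 0.2308]
eef_rot: [0.001, 0.484, 0.875, -0.0]
wrist_force: [-0.1, 0.4, 0.7]
opening: 1.0
grasp_force: 0.0
```

```bash
cat >> h.py <<'E'
from scipy.spatial.transform import Rotation as Ro
def tool(): 
    o=ctrl.get_obs(); q=o['eef_rot']; return np.array(o['eef_pos']),Ro.from_quat([q[1],q[2],q[3],q[0]]).as_matrix(),o
def togo(X,psi):
    p,R,o=tool(); d=R.T@(np.array(X)-p)/.04; w=np.arctan2(R[1,1],R[0,1]); dw=-((psi-w+np.pi/2)%np.pi-np.pi/2)/.1
    print('pos',p.round(4),'psi',round(w,4),'tilt',(R[:2,2]).round(4),'units',d.round(2),'turn z',round(dw,2),'t',o['time_s'],'F',np.round(o['wrist_force'],1),'op',round(o['opening'],3),'g',round(o['grasp_force'],1))
E
python3 - <<'E'
from h import *
togo([.622,.004,.15],.566); c=snap('wrist','w1'); print(np.round(c['R'],2).tolist(), -np.array(c['R']).T@c['t'])
for z in (.044,.05,.056): print(proj(c,[.622,.004,z]))
E
```

```text
pos [0.558  0.0841 0.2308] psi 0.5611 tilt [ 0.0009 -0.0016] units [-2.54  0.29  2.02] turn z -0.05 t 2.1 F [-0.1  0.4  0.7] op 1.0 g 0.0
[[0.85, 0.53, 0.0], [0.51, -0.81, 0.31], [0.16, -0.26, -0.95]] [0.51568733 0.15056826 0.37213753]
[330.20000508 307.33419469]
[330.37202932 310.06633173]
[330.54956932 312.88607153]
```

View pics/w1.png

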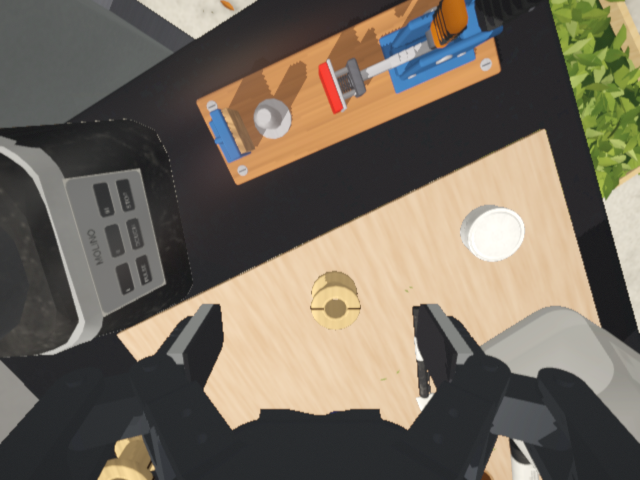

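Run:
```python
from h import *
c=load('w1')
for z in (.044,.05,.056): print(ray(c,335.5,309,z), np.linalg.norm(ray(c,311,309,z)-ray(c,360,309,z)))
g=ray(c,357,309,.046)-ray(c,313,309,.046);print(np.arctan2(g[1],g[0]))
print('tip',ray(c,266,118.5,.068))
i=cv2.imread('pics/w1.png');a=cv2.resize(i[60:200,190:290],None,fx=4,fy=4,interpolation=cv2.INTER_CUBIC);b=cv2.resize(i[265:335,300:370],None,fx=5,fy=5,interpolation=cv2.INTER_CUBIC)
o=np.zeros((560,760,3),np.uint8);o[:560,:400]=a;o[:350,410:760]=b;cv2.imwrite('pics/c2.png',o)
```

```text
[0.6280349  0.00537374 0.044     ] 0.053802483138270435
[0.62598063 0.00802862 0.05      ] 0.052818703860426114
[0.62392635 0.01068351 0.056     ] 0.051834924582581696
0.5613201669197555
tip [0.47051594 0.1371584  0.068     ]
```

View pics/c2.png

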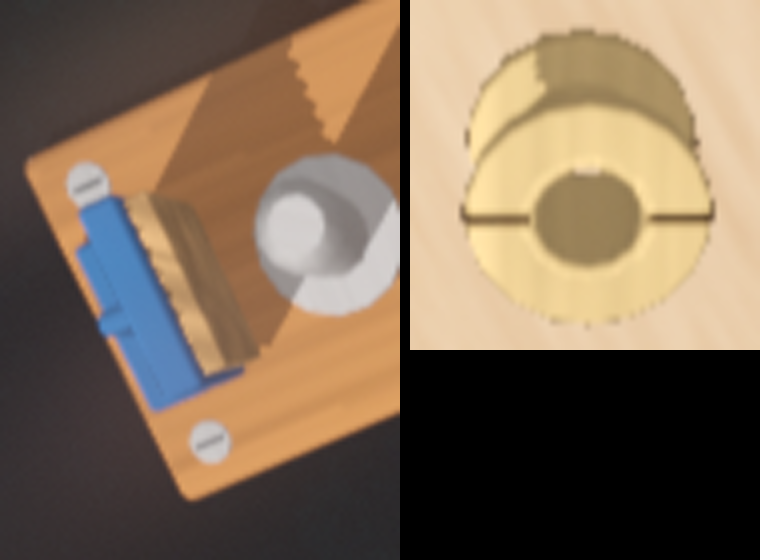

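Call:
{"api": "carry_out", "payload": {
  "plan": "-0.64 0.1 0.5 0 0 0; -0.64 0.1 0.5 0 0 0; -0.64 0.1 0.5 0 0 0; -0.64 0.1 0.5 0 0 0; 0 0 0.5 0 0 0; 0 0 0 0 0 0; 0 0 0 0 0 0; 0 0 0 0 0 0"
}}

```text
time_s: 2.82
eef_pos: [0.6234, 0.0121, 0.1322]
eef_rot: [0.0, 0.481, 0.877, 0.0]
wrist_force: [-1.4, 0.9, 0.1]
opening: 0.998
grasp_force: 0.0
```

Run:
```python
from h import *
togo([.626,.006,.01],.566); c=snap('wrist','w2'); p,R,o=tool()
print('tcp px',proj(c,p)); print(proj(c,[.6225,.004,.044]),proj(c,[.6275,.006,.044]))
```

```text
pos [0.6234 0.0121 0.1322] psi 0.5673 tilt [0.0003 0.0002] units [-0.16 -0.03  3.06] turn z 0.01 t 2.8167 F [-1.4  0.9  0.1] op 0.998 g 0.0
tcp px [321.05416603 310.67193058]
[312.80480107 257.12838436] [320.05825579 258.41635285]
```

View pics/w2.png

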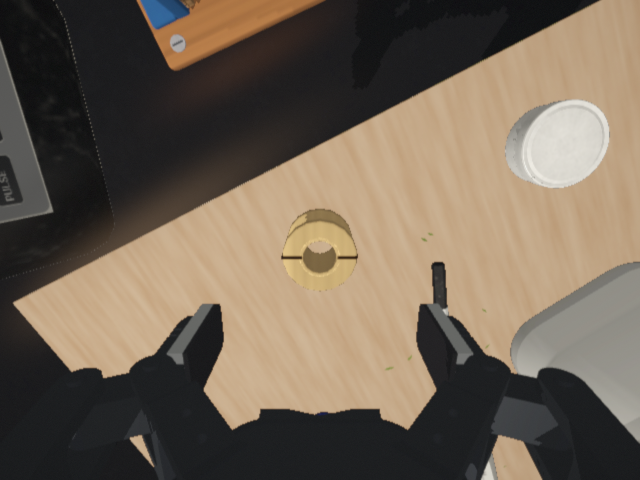

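Call:
{"api": "carry_out", "payload": {
  "plan": "-0.17 0 0.3 0 0 0; 0 0 0.5 0 0 0; 0 0 0.5 0 0 0; 0 0 0.5 0 0 0; 0 0 0.5 0 0 0; 0 0 0.4 0 0 0; 0 0 0.2 0 0 0; 0 0 0 0 0 0"
}}

```text
time_s: 3.53
eef_pos: [0.6259, 0.0054, 0.0134]
eef_rot: [-0.001, 0.481, 0.877, -0.0]
wrist_force: [-0.9, -0.5, -0.7]
opening: 1.001
grasp_force: 0.0
```

Call:
{"api": "carry_out", "payload": {
  "plan": "0 0 0 0 0 0; 0 0 0 0 0 0; 0 0 0 0 0 0; 0 0 0 0 0 0; 0 0 0 0 0 0; 0 0 0 0 0 0; 0 0 0 0 0 0; 0 0 0 0 0 0",
  "claw": 1
}}

```text
time_s: 4.2
eef_pos: [0.6285, 0.0049, 0.0176]
eef_rot: [0.001, 0.481, 0.876, 0.0]
wrist_force: [-1.0, 0.6, 6.1]
opening: 0.609
grasp_force: 61.3
```

Call:
{"api": "carry_out", "payload": {
  "plan": "0 0 -0.2 0 0 0; 0 0 -0.5 0 0 0; 0 0 -0.7 0 0 0; 0 0 -0.7 0 0 0; 0 0 -0.6 0 0 0; 0 0 -0.3 0 0 0; 0 0 0 0 0 0; 0 0 0 0 0 0"
}}

```text
time_s: 4.87
eef_pos: [0.6275, 0.0051, 0.1358]
eef_rot: [0.001, 0.482, 0.876, 0.0]
wrist_force: [0.3, -0.6, -1.6]
opening: 0.612
grasp_force: 62.8
```

Run:
```python
from h import *
c=snap('wrist','w3'); togo([.4675,.134,.15],-.62); p,R,o=tool()
for h in (.0,-.03): print(proj(c,p+[0,0,h+.03]))
```

```text
pos [0.6265 0.0052 0.1342] psi 0.566 tilt [-0.0014  0.0002] units [ 4.85 -1.63 -0.39] turn z 11.86 t 4.9167 F [-0.1 -0.2 -1.5] op 0.614 g 62.8
[318.54621424 343.75765213]
[318.60896405 306.38161014]
```

View pics/w3.png

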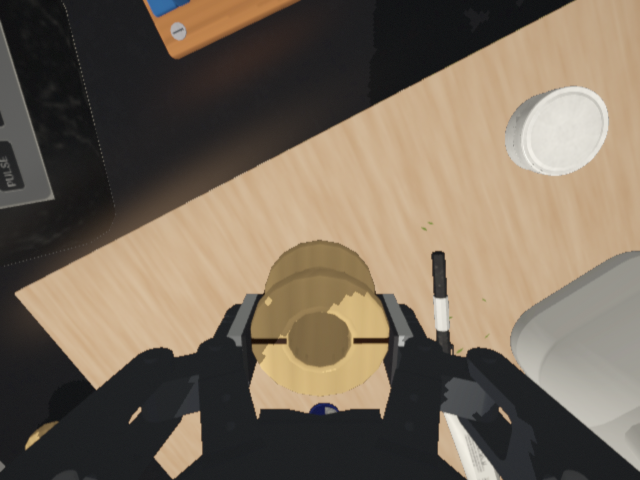

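Run:
```python
from h import *
c=load('w1')
print('tip',ray(c,264.3,117,.068),'shoulder',ray(c,272.75,118.75,.016))
for k in ((190,280),(75,350),(165,150)): print('base',ray(c,*k,0),ray(c,*k,.05))
s=load('side0'); K,R,t=map(np.array,(s['mtx'],s['R'],s['t'])); o=-R.T@t
for k in ((315,108),(347,112),(285,112),(362,130),(358,230),(330,250)):
    d=R.T@np.linalg.inv(K)@[*k,1]; print(k,[(o+d*(x-o[0])/d[0]).round(3).tolist() for x in (.25,.35)])
T=load('top0')
for k in ((335,340),(392,390),(285,390),(270,435)): print('lid',[ray(T,*k,z)[:2].round(3).tolist() for z in (.2,.3)])
togo([.484,.053,.17],-.62)
```

```text
tip [0.46870427 0.13743348 0.068     ] shoulder [0.46860358 0.13824631 0.016     ]
base [ 0.47275079 -0.07472659  0.        ] [ 0.4785197  -0.04445622  0.05      ]
base [ 0.38921569 -0.24434869  0.        ] [ 0.40620829 -0.19128807  0.05      ]
base [0.3844879 0.0489543 0.       ] [0.40211571 0.06260705 0.05      ]
(315, 108) [[0.25, -0.089, 0.358], [0.35, -0.084, 0.374]]
(347, 112) [[0.25, 0.006, 0.345], [0.35, 0.005, 0.363]]
(285, 112) [[0.25, -0.18, 0.347], [0.35, -0.168, 0.364]]
(362, 130) [[0.25, 0.052, 0.291], [0.35, 0.047, 0.312]]
(358, 230) [[0.25, 0.047, -0.04], [0.35, 0.042, 0.004]]
(330, 250) [[0.25, -0.047, -0.115], [0.35, -0.045, -0.065]]
lid [[0.404, -0.092], [0.406, -0.089]]
lid [[0.31, -0.2], [0.322, -0.186]]
lid [[0.31, 0.004], [0.322, -0.003]]
lid [[0.229, 0.031], [0.249, 0.021]]
pos [0.6265 0.0052 0.1342] psi 0.566 tilt [-0.0014  0.0002] units [ 2.92 -2.37 -0.89] turn z 11.86 t 4.9167 F [-0.1 -0.2 -1.5] op 0.614 g 62.8
```

Call:
{"api": "carry_out", "payload": {
  "plan": "0.4 -0.3 -0.3 0 0 0; 0.7 -0.5 -0.3 0 0 0; 0.8 -0.5 -0.3 0 0 0; 0.7 -0.5 0 0 0 0; 0.35 -0.3 0 0 0 0; 0 0 0 0 0 0.9; 0 0 0 0 0 0.9; 0 0 0 0 0 0.9"
}}

```text
time_s: 5.58
eef_pos: [0.4914, 0.0601, 0.1693]
eef_rot: [-0.002, 0.597, 0.802, -0.001]
wrist_force: [0.3, -0.1, -0.5]
opening: 0.607
grasp_force: 63.0
```

Call:
{"api": "carry_out", "payload": {
  "plan": "0 0 0 0 0 1; 0 0 0 0 0 1; 0 0 0 0 0 1; 0 0 0 0 0 1; 0 0 0 0 0 1; 0 0 0 0 0 1; 0 0 0 0 0 1; 0 0 0 0 0 1"
}}

```text
time_s: 6.25
eef_pos: [0.4916, 0.0598, 0.1689]
eef_rot: [-0.001, 0.862, 0.506, -0.002]
wrist_force: [0.0, -0.3, -1.6]
opening: 0.607
grasp_force: 63.0
```

Call:
{"api": "carry_out", "payload": {
  "plan": "0 0 0 0 0 1; 0 0 0 0 0 0.16; 0 0 0 0 0 0; 0 0 0 0 0 0; 0 0 0 0 0 0; 0 0 0 0 0 0; 0 0 0 0 0 0; 0 0 0 0 0 0"
}}

```text
time_s: 6.92
eef_pos: [0.4931, 0.0597, 0.1713]
eef_rot: [0.0, 0.889, 0.458, 0.0]
wrist_force: [-0.8, -0.2, -0.8]
opening: 0.609
grasp_force: 63.0
```

Run:
```python
from h import *
c=snap('wrist','w4'); togo([.4687,.1375,.13],-.62)
print(proj(c,[.4687,.1375,.068]),proj(c,[.4687,.1375,.016]))
```

```text
pos [0.4931 0.0597 0.1713] psi -0.6196 tilt [ 0.0001 -0.    ] units [ 1.23 -1.63  1.03] turn z 0.0 t 6.9667 F [ 0.4 -0.1 -1.1] op 0.608 g 63.0
[230.20806406 176.60108342] [245.33477774 169.58346241]
```

View pics/w4.png

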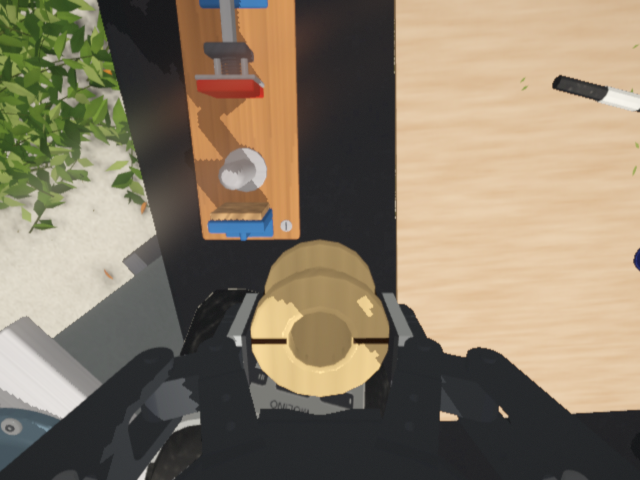

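Call:
{"api": "carry_out", "payload": {
  "plan": "0.1 -0.2 0.2 0 0 0; 0.25 -0.3 0.3 0 0 0; 0.3 -0.4 0.3 0 0 0; 0.3 -0.4 0.3 0 0 0; 0.2 -0.23 0.3 0 0 0; 0.08 -0.1 0.25 0 0 0; 0 0 0 0 0 0; 0 0 0 0 0 0"
}}

```text
time_s: 7.63
eef_pos: [0.4681, 0.1377, 0.1047]
eef_rot: [-0.0, 0.889, 0.458, -0.001]
wrist_force: [0.7, -0.2, -0.7]
opening: 0.61
grasp_force: 63.0
```

Run:
```python
from h import *
togo([.4687,.1375,.033],-.62)
c=snap('side','s5'); i=cv2.imread('pics/s5.png'); cv2.imwrite('pics/s5c.png',cv2.resize(i[130:290,360:520],None,fx=3.7,fy=3.7,interpolation=cv2.INTER_CUBIC))
p,R,o=tool(); print(proj(c,[.4687,.1375,.068]),proj(c,p),proj(c,p+[0,0,.0275]),proj(c,p-[0,0,.0165]))
```

```text
pos [0.4681 0.1377 0.1047] psi -0.619 tilt [-0.0014 -0.0003] units [0.01 0.02 1.79] turn z 0.01 t 7.6333 F [ 0.7 -0.2 -0.7] op 0.61 g 63.0
[394.20255424 226.61765099] [394.8644814  214.21428896] [395.40411176 204.88197861] [394.54540382 219.73238283]
```

View pics/s5c.png

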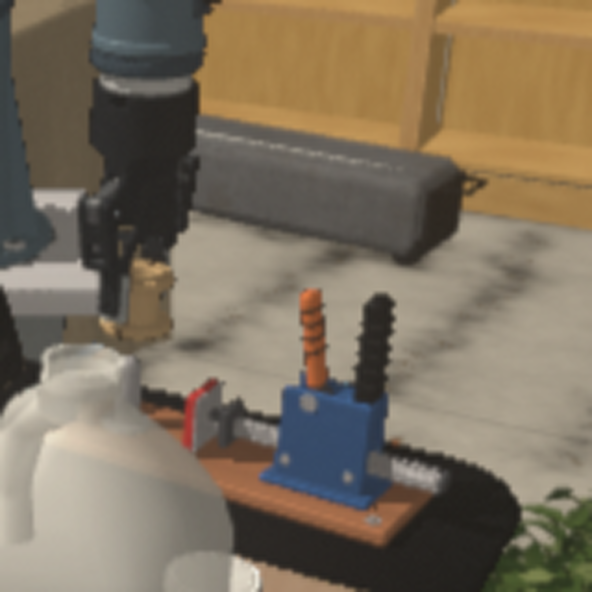

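The spool hangs above the spindle, though the jug hides that spot from the side camera. I'll go down in small steps and watch the wrist force.

Call:
{"api": "carry_out", "payload": {
  "plan": "0 0 0.15 0 0 0; 0 0 0.15 0 0 0; 0 0 0.15 0 0 0; 0 0 0.15 0 0 0; 0 0 0.1 0 0 0; 0 0 0.1 0 0 0; 0 0 0 0 0 0; 0 0 0 0 0 0"
}}

```text
time_s: 8.35
eef_pos: [0.4681, 0.1374, 0.0728]
eef_rot: [-0.0, 0.889, 0.458, -0.001]
wrist_force: [-0.9, -0.5, -1.2]
opening: 0.608
grasp_force: 63.0
```

Bottom is at about 56 mm, below the tip, with no contact force: the bore is on the spindle.

Call:
{"api": "carry_out", "payload": {
  "plan": "0 0 0.15 0 0 0; 0 0 0.15 0 0 0; 0 0 0.15 0 0 0; 0 0 0.15 0 0 0; 0 0 0.1 0 0 0; 0 0 0.1 0 0 0; 0 0 0 0 0 0; 0 0 0 0 0 0"
}}

```text
time_s: 9.02
eef_pos: [0.4675, 0.1368, 0.0402]
eef_rot: [0.0, 0.889, 0.458, -0.002]
wrist_force: [-2.9, -7.9, -2.0]
opening: 0.606
grasp_force: 63.0
```

Call:
{"api": "carry_out", "payload": {
  "plan": "-0.03 0 0 0 0 0; -0.02 0 0 0 0 0; 0 0 0.04 0 0 0; 0 0 0.04 0 0 0; 0 0 0.03 0 0 0; 0 0 0.03 0 0 0; 0 0 0 0 0 0; 0 0 0 0 0 0"
}}

```text
time_s: 9.68
eef_pos: [0.4674, 0.136, 0.0355]
eef_rot: [-0.0, 0.889, 0.458, -0.0]
wrist_force: [-0.9, -1.4, -2.4]
opening: 0.606
grasp_force: 63.0
```

Call:
{"api": "carry_out", "payload": {
  "plan": "0 0 0.03 0 0 0; 0 0 0.03 0 0 0; 0 0 0.03 0 0 0; 0 0 0.03 0 0 0; 0 0 0 0 0 0; 0 0 0 0 0 0; 0 0 0 0 0 0; 0 0 0 0 0 0"
}}

```text
time_s: 10.35
eef_pos: [0.4673, 0.136, 0.0308]
eef_rot: [-0.0, 0.889, 0.458, -0.0]
wrist_force: [0.3, -1.1, -1.5]
opening: 0.609
grasp_force: 63.0
```

Call:
{"api": "carry_out", "payload": {
  "plan": "0 0 0.03 0 0 0; 0 0 0.03 0 0 0; 0 0 0.03 0 0 0; 0 0 0.03 0 0 0; 0 0 0 0 0 0; 0 0 0 0 0 0; 0 0 0 0 0 0; 0 0 0 0 0 0"
}}

```text
time_s: 11.02
eef_pos: [0.4676, 0.1359, 0.027]
eef_rot: [0.0, 0.889, 0.458, -0.0]
wrist_force: [-5.8, -2.9, 11.0]
opening: 0.608
grasp_force: 63.6
```

Call:
{"api": "carry_out", "payload": {
  "plan": "0 0 0 0 0 0; 0 0 0 0 0 0; 0 0 0 0 0 0; 0 0 0 0 0 0; 0 0 0 0 0 0; 0 0 0 0 0 0; 0 0 0 0 0 0; 0 0 0 0 0 0",
  "claw": -1
}}

```text
time_s: 11.68
eef_pos: [0.4674, 0.136, 0.026]
eef_rot: [-0.0, 0.889, 0.458, -0.0]
wrist_force: [-0.0, 1.3, 0.7]
opening: 1.002
grasp_force: 0.0
```

Call:
{"api": "carry_out", "payload": {
  "plan": "0 0 -0.2 0 0 0; 0 0 -0.5 0 0 0; 0 0 -0.7 0 0 0; 0 0 -0.8 0 0 0; 0 0 -0.8 0 0 0; 0 0 -0.6 0 0 0; 0 0 -0.4 0 0 0; 0 0 0 0 0 0"
}}

```text
time_s: 12.35
eef_pos: [0.4701, 0.1362, 0.1909]
eef_rot: [0.002, 0.889, 0.458, 0.004]
wrist_force: [0.4, -0.1, 0.2]
opening: 1.001
grasp_force: 0.0
```

Run:
```python
from h import *
c=snap('wrist','w6'); togo([.5655,.274,.22],.951)
for z in (.06,.068,.016): print(proj(c,[.4676,.136,z]))
```

```text
pos [0.4689 0.1361 0.1886] psi -0.62 tilt [0.0051 0.0002] units [ 4.21 -0.04 -0.77] turn z 15.71 t 12.4 F [0.2 1.  0.2] op 1.002 g 0.0
[317.02226893 234.34586663]
[317.02583844 237.0324593 ]
[317.00562768 221.82082773]
```

View pics/w6.png

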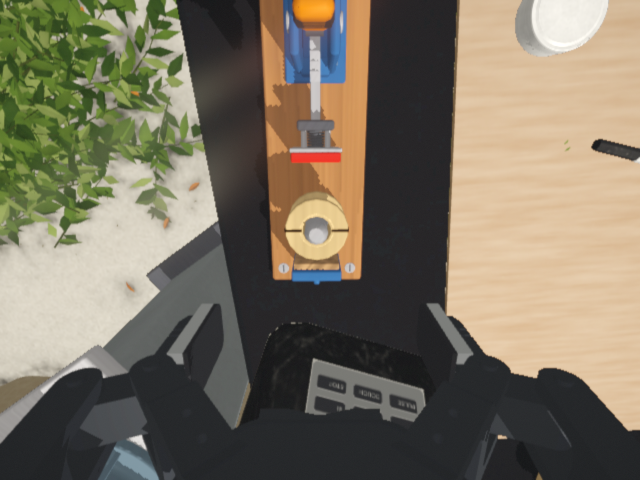

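The picture shows the spool seated on the spindle, centred at (317,231), with its glue line level and so square to the push. The pad at (316,156) is free. Next is the trigger: I'll turn the tool so the fingers straddle the handle and trigger.

Call:
{"api": "carry_out", "payload": {
  "plan": "0 0 -0.2 0 0 -0.9; 0 0 -0.3 0 0 -1; 0 0 -0.3 0 0 -1; 0 0 -0.2 0 0 -1; 0 0 0 0 0 -1; 0 0 0 0 0 -1; 0 0 0 0 0 -1; 0 0 0 0 0 -1"
}}

```text
time_s: 13.07
eef_pos: [0.4665, 0.1359, 0.2245]
eef_rot: [-0.001, 0.643, 0.766, -0.001]
wrist_force: [-0.2, 0.7, 0.4]
opening: 1.0
grasp_force: 0.0
```

Call:
{"api": "carry_out", "payload": {
  "plan": "0 0 0 0 0 -1; 0 0 0 0 0 -1; 0 0 0 0 0 -1; 0 0 0 0 0 -1; 0 0 0 0 0 -1; 0 0 0 0 0 -1; 0 0 0 0 0 -1; 0 0 0 0 0 -0.8"
}}

```text
time_s: 13.73
eef_pos: [0.4665, 0.1359, 0.2244]
eef_rot: [-0.001, 0.303, 0.953, -0.001]
wrist_force: [0.0, -0.8, -0.4]
opening: 1.002
grasp_force: 0.0
```

Call:
{"api": "carry_out", "payload": {
  "plan": "0 0.2 0 0 0 0; 0 0.5 0 0 0 0; 0 0.8 0 0 0 0; 0 0.8 0 0 0 0; 0 0.8 0 0 0 0; 0 0.6 0 0 0 0; 0 0.4 0 0 0 0; 0 0 0 0 0 0"
}}

```text
time_s: 14.4
eef_pos: [0.5635, 0.272, 0.2243]
eef_rot: [-0.001, 0.306, 0.952, 0.0]
wrist_force: [0.2, -0.8, -0.8]
opening: 0.997
grasp_force: 0.0
```

Run:
```python
from h import *
c=snap('wrist','w7'); togo([.5633,.2705,.10],.951)
print(proj(c,[.580,.294,.16]),proj(c,[.5464,.247,.154]),proj(c,[.5633,.2705,.16]))
```

```text
pos [0.5626 0.2706 0.2243] psi 0.9495 tilt [-0.0023 -0.0005] units [-0.02  0.01  3.11] turn z -0.01 t 14.45 F [-0.5 -0.8  0.4] op 1.005 g 0.0
[361.4755802  261.79934888] [274.60671589 258.60471548] [317.54649109 261.91919075]
```

View pics/w7.png

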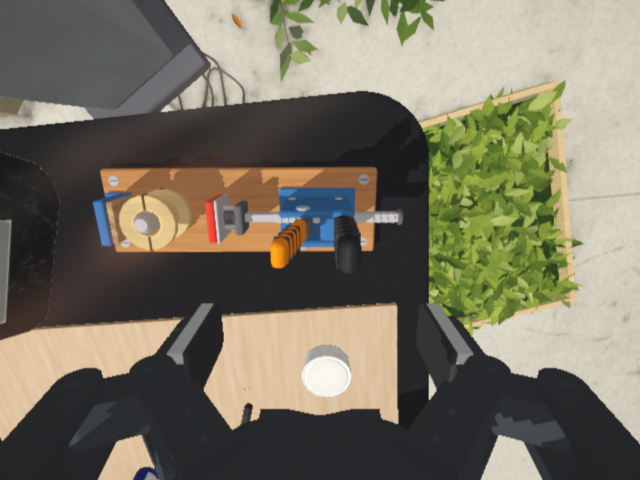

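The handle top is at (347,262) and the trigger at (280,255). Both lie in the finger plane and between the fingers, so I'll go down around them.

Call:
{"api": "carry_out", "payload": {
  "plan": "0 0 0.2 0 0 0; 0 0 0.5 0 0 0; 0 0 0.6 0 0 0; 0 0 0.6 0 0 0; 0 0 0.6 0 0 0; 0 0 0.4 0 0 0; 0 0 0.2 0 0 0; 0 0 0 0 0 0"
}}

```text
time_s: 15.12
eef_pos: [0.5607, 0.2681, 0.0993]
eef_rot: [-0.002, 0.306, 0.952, -0.001]
wrist_force: [-0.2, -0.9, 0.0]
opening: 1.003
grasp_force: 0.0
```

Call:
{"api": "carry_out", "payload": {
  "plan": "0 0.06 0 0 0 0; 0 0.06 0 0 0 0; 0 0.06 0 0 0 0; 0 0.06 0 0 0 0; 0 0.06 0 0 0 0; 0 0 0 0 0 0; 0 0 0 0 0 0; 0 0 0 0 0 0"
}}

```text
time_s: 15.78
eef_pos: [0.5699, 0.279, 0.1024]
eef_rot: [0.0, 0.305, 0.952, -0.0]
wrist_force: [-1.5, -2.8, 3.3]
opening: 1.0
grasp_force: 1.7
```

Call:
{"api": "carry_out", "payload": {
  "plan": "0 0.06 0 0 0 0; 0 0.08 0 0 0 0; 0 0.08 0 0 0 0; 0 0.08 0 0 0 0; 0 0.08 0 0 0 0; 0 0.06 0 0 0 0; 0 0 0 0 0 0; 0 0 0 0 0 0"
}}

```text
time_s: 16.45
eef_pos: [0.5788, 0.2917, 0.1022]
eef_rot: [-0.001, 0.305, 0.952, -0.002]
wrist_force: [-8.4, -9.2, 10.0]
opening: 0.999
grasp_force: 6.2
```

```bash
cat >> h.py <<'E'
ux=np.array([np.cos(-2.1905),np.sin(-2.1905)])
def cx(X): return float(ux@(np.array(X)[:2]-[.468,.137]))*1e3
E
python3 - <<'E'
from h import *
c=load('w6'); print('pad0',cx(ray(c,316,162,.06)),'jawface',cx(ray(c,316,264,.063)),'spool',cx(ray(c,317,231,.06)),'tip',cx(ray(c,317,240,.068)))
c=snap('wrist','w8'); togo([.58,.294,.1],.951); print(cx(tool()[0]))
i=cv2.imread('pics/w8.png'); print([proj(c,[*(np.array([.468,.137])+ux*d),.06]).round().tolist() for d in (-60,-40,-25,0,28) for d in [d/1e3]])
E
```

```text
pad0 -58.61544524530292 jawface 26.714853702704772 spool -1.888532874940126 tip 3.600513211788327
pos [0.5788 0.2917 0.1022] psi 0.95 tilt [-0.0037 -0.0035] units [0.01 0.06 0.06] turn z -0.01 t 16.5 F [-7.4 -9.7  8.8] op 1.0 g 6.2
-190.29127984047378
[[101.0, 273.0], [67.0, 273.0], [42.0, 273.0], [0.0, 273.0], [-47.0, 273.0]]
```

View pics/w8.png

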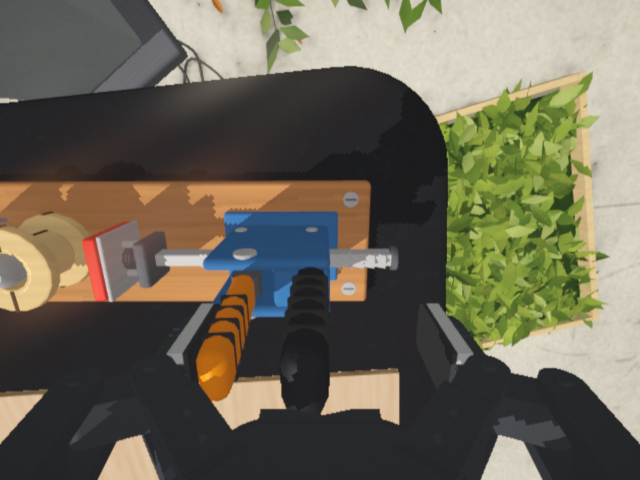

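Call:
{"api": "carry_out", "payload": {
  "plan": "0 0.04 0 0 0 0; 0 0.04 0 0 0 0; 0 0.04 0 0 0 0; 0 0.04 0 0 0 0; 0 0.02 0 0 0 0; 0 0 0 0 0 0; 0 0 0 0 0 0; 0 0 0 0 0 0"
}}

```text
time_s: 17.17
eef_pos: [0.5819, 0.2961, 0.1021]
eef_rot: [-0.002, 0.305, 0.952, -0.004]
wrist_force: [-10.6, -14.4, 13.0]
opening: 1.001
grasp_force: 10.5
```

```bash
cat >> h.py <<'E'
def pad(f):
    c=snap('wrist',f); hsv=cv2.cvtColor(c['pixels'],cv2.COLOR_RGB2HSV)
    m=cv2.inRange(hsv,(0,190,120),(5,255,255))|cv2.inRange(hsv,(174,190,120),(180,255,255)); m[:, 260:]=0; m[:200]=0; m[340:]=0
    n,l,s,ce=cv2.connectedComponentsWithStats(m); k=1+np.argmax(s[1:,4]); ys,xs=np.nonzero(l==k); print('red',s[k].tolist(),ce[k].round(1))
    rows=np.arange(ys.min()+4,ys.max()-3); left=np.array([xs[ys==r].min() for r in rows]); right=np.array([xs[ys==r].max() for r in rows])
    mid=len(rows)//2; print('rows',rows[mid],'left',np.polyval(np.polyfit(rows,left,1),rows[mid]).round(1),'right',np.polyval(np.polyfit(rows,right,1),rows[mid]).round(1))
    L=np.polyval(np.polyfit(rows,left,1),rows[mid]); print('pad cx',round(cx(ray(c,L,rows[mid],.06)),1),'tcp cx',round(cx(tool()[0]),1)); return c
E
python3 - <<'E'
from h import *
pad('w9'); togo([.58,.294,.1],.951)
E
```

```text
red [67, 236, 13, 14, 74] [ 72.4 241.4]
rows 243 left 67.0 right 78.2
pad cx -49.0 tcp cx -195.6
pos [0.5819 0.2961 0.1021] psi 0.9499 tilt [-0.0067 -0.0064] units [ 0.01 -0.07  0.05] turn z -0.01 t 17.2167 F [-11.8 -14.9  13.6] op 1.001 g 10.5
```

Call:
{"api": "carry_out", "payload": {
  "plan": "0 0.04 0 0 0 0; 0 0.04 0 0 0 0; 0 0 0 0 0 0; 0 0 0 0 0 0; 0 0 0 0 0 0; 0 0 0 0 0 0; 0 0 0 0 0 0; 0 0 0 0 0 0"
}}

```text
time_s: 17.88
eef_pos: [0.582, 0.2963, 0.1017]
eef_rot: [-0.004, 0.305, 0.952, -0.007]
wrist_force: [-19.1, -24.0, 18.6]
opening: 0.999
grasp_force: 16.4
```

```bash
sed -i 's/(0,190,120),(5,255,255)/(0,150,60),(6,255,255)/; s/(174,190,120)/(172,150,60)/' h.py
python3 - <<'E'
from h import *
pad('w10')
E
```

```text
red [67, 222, 47, 79, 890] [ 80.9 264.9]
rows 261 left 75.6 right 86.2
pad cx -51.0 tcp cx -195.9
```

Call:
{"api": "carry_out", "payload": {
  "plan": "0 -0.2 0 0 0 0; 0 -0.3 0 0 0 0; 0 -0.12 0 0 0 0; 0 0 0 0 0 0; 0 0 0 0 0 0; 0 0 0 0 0 0; 0 0 0 0 0 0; 0 0 0 0 0 0"
}}

```text
time_s: 18.6
eef_pos: [0.5719, 0.2822, 0.102]
eef_rot: [0.0, 0.305, 0.952, 0.0]
wrist_force: [0.2, 0.8, -0.7]
opening: 0.997
grasp_force: 0.0
```

```bash
cat >> h.py <<'E'
def track(f,ref='w8',snapit=True):
    # feature patches in ref (w8): name:(u,v,half)
    F={'screwA':(351,200,12),'screwB':(349,288,11),'bolt':(243,254,14),'bartip':(392,258,13),'block':(150,262,18),'pad':(97,262,16)}
    r=cv2.cvtColor(load(ref)['pixels'],cv2.COLOR_RGB2GRAY); c=snap('wrist',f) if snapit else load(f); g=cv2.cvtColor(c['pixels'],cv2.COLOR_RGB2GRAY); out={}
    for n,(u,v,h) in F.items():
        T=r[v-h:v+h+1,u-h:u+h+1]; M=cv2.matchTemplate(g[max(0,v-60):v+60,max(0,u-90):u+90],T,cv2.TM_CCOEFF_NORMED); _,s,_,(x,y)=cv2.minMaxLoc(M)
        out[n]=(x+max(0,u-90)+h-u,y+max(0,v-60)+h-v,round(s,2))
    print(f,out,'tcp',round(cx(tool()[0]),1)); return c
E
python3 - <<'E'
from h import *
track('w9',snapit=False);track('w10',snapit=False);pad('w11');track('w11',snapit=False); togo([.58,.294,.1],.951)
E
```

```text
w9 {'screwA': (-7, 0, 0.98), 'screwB': (-7, 0, 0.95), 'bolt': (-10, 0, 0.98), 'bartip': (-15, 0, 0.99), 'block': (-14, 0, 0.96), 'pad': (-16, -1, 0.92)} tcp -178.5
w10 {'screwA': (-7, 1, 0.94), 'screwB': (-6, 1, 0.94), 'bolt': (-10, 0, 0.97), 'bartip': (-15, 1, 0.98), 'block': (-14, 0, 0.97), 'pad': (-15, -1, 0.92)} tcp -178.5
red [95, 222, 44, 80, 925] [108.6 265.2]
rows 262 left 103.0 right 113.9
pad cx -51.8 tcp cx -178.4
w11 {'screwA': (16, 0, 1.0), 'screwB': (17, 0, 0.64), 'bolt': (22, 0, 0.97), 'bartip': (13, 0, 0.99), 'block': (12, 0, 0.98), 'pad': (13, 1, 0.98)} tcp -178.4
pos [0.5718 0.2821 0.102 ] psi 0.9503 tilt [0.0001 0.0002] units [0.01 0.36 0.05] turn z -0.01 t 18.65 F [0.  0.4 0.3] op 1.001 g 0.0
```

Call:
{"api": "carry_out", "payload": {
  "plan": "0 -0.12 0 0 0 0; 0 0 0 0 0 0; 0 0 0 0 0 0; 0 0.1 0 0 0 0; 0 0.14 0 0 0 0; 0 0.14 0 0 0 0; 0 0.14 0 0 0 0; 0 0.1 0 0 0 0"
}}

```text
time_s: 19.32
eef_pos: [0.5813, 0.2951, 0.1024]
eef_rot: [-0.002, 0.305, 0.952, -0.004]
wrist_force: [-12.7, -16.2, 14.6]
opening: 1.002
grasp_force: 11.5
```

Call:
{"api": "carry_out", "payload": {
  "plan": "0 0.05 0 0 0 0; 0 0.02 0 0 0 0; 0 0 0 0 0 0; 0 0 0 0 0 0; 0 0 0 0 0 0; 0 0 0 0 0 0; 0 0 0 0 0 0; 0 0 0 0 0 0"
}}

```text
time_s: 19.98
eef_pos: [0.5821, 0.2961, 0.1022]
eef_rot: [-0.003, 0.305, 0.952, -0.005]
wrist_force: [-14.1, -16.8, 14.3]
opening: 1.002
grasp_force: 12.3
```

Run:
```python
from h import *
pad('w12');track('w12',snapit=False); track('w12',ref='w10',snapit=False)
```

```text
red [55, 222, 48, 79, 893] [ 69.1 265.1]
rows 261 left 63.8 right 74.5
pad cx -44.1 tcp cx -195.8
w12 {'screwA': (-7, 0, 0.99), 'screwB': (-6, 0, 0.97), 'bolt': (-10, 0, 0.97), 'bartip': (-25, 0, 0.85), 'block': (-25, 0, 0.95), 'pad': (-25, 7, 0.92)} tcp -195.8
w12 {'screwA': (0, 0, 0.95), 'screwB': (0, -1, 0.98), 'bolt': (0, 0, 0.98), 'bartip': (-11, 0, 0.99), 'block': (-10, 0, 0.99), 'pad': (-12, -1, 0.98)} tcp -195.8
```

Call:
{"api": "carry_out", "payload": {
  "plan": "0 -0.3 0 0 0 0; 0 -0.4 0 0 0 0; 0 0 0 0 0 0; 0 0 0 0 0 0; 0 0 0 0 0 0; 0 0 0 0 0 0; 0 0.05 0 0 0 0; 0 0.1 0 0 0 0"
}}

```text
time_s: 20.7
eef_pos: [0.5724, 0.2828, 0.102]
eef_rot: [-0.0, 0.305, 0.952, 0.0]
wrist_force: [-0.0, -0.3, 1.3]
opening: 1.0
grasp_force: 0.0
```

Call:
{"api": "carry_out", "payload": {
  "plan": "0 0.14 0 0 0 0; 0 0.14 0 0 0 0; 0 0.12 0 0 0 0; 0 0.1 0 0 0 0; 0 0.05 0 0 0 0; 0 0 0 0 0 0; 0 0 0 0 0 0; 0 0 0 0 0 0"
}}

```text
time_s: 21.37
eef_pos: [0.5819, 0.2962, 0.102]
eef_rot: [-0.003, 0.305, 0.952, -0.006]
wrist_force: [-14.8, -18.8, 16.0]
opening: 1.004
grasp_force: 13.0
```

Run:
```python
from h import *
c=pad('w13');track('w13',ref='w10',snapit=False)
h=cv2.cvtColor(c['pixels'],cv2.COLOR_RGB2HSV); print(h[262,0:70:3].tolist())
```

```text
red [43, 222, 51, 79, 893] [ 57.6 265.4]
rows 261 left 52.5 right 63.1
pad cx -37.3 tcp cx -195.8
w13 {'screwA': (0, 0, 0.99), 'screwB': (0, 0, 0.99), 'bolt': (0, 0, 1.0), 'bartip': (-22, 8, 0.91), 'block': (-21, 0, 0.99), 'pad': (-23, 1, 0.97)} tcp -195.8
[[10, 19, 123], [10, 19, 121], [4, 15, 120], [9, 15, 119], [8, 17, 119], [19, 92, 216], [21, 89, 254], [20, 97, 235], [20, 97, 235], [20, 95, 234], [20, 95, 234], [20, 95, 233], [20, 97, 232], [19, 105, 199], [18, 113, 144], [18, 114, 141], [6, 172, 200], [3, 185, 244], [3, 179, 244], [3, 175, 242], [3, 192, 177], [7, 16, 203], [9, 20, 165], [8, 37, 125]]
```

Call:
{"api": "carry_out", "payload": {
  "plan": "0 -0.3 0 0 0 0; 0 -0.4 0 0 0 0; 0 0 0 0 0 0; 0 0 0 0 0 0; 0 0 0 0 0 0; 0 0 0 0 0 0; 0 0.05 0 0 0 0; 0 0.1 0 0 0 0"
}}

```text
time_s: 22.08
eef_pos: [0.5723, 0.2829, 0.102]
eef_rot: [-0.0, 0.305, 0.952, 0.0]
wrist_force: [-0.3, 0.6, 0.1]
opening: 0.998
grasp_force: 0.0
```

Call:
{"api": "carry_out", "payload": {
  "plan": "0 0.14 0 0 0 0; 0 0.14 0 0 0 0; 0 0.12 0 0 0 0; 0 0.1 0 0 0 0; 0 0.05 0 0 0 0; 0 0 0 0 0 0; 0 0 0 0 0 0; 0 0 0 0 0 0"
}}

```text
time_s: 22.75
eef_pos: [0.5819, 0.2962, 0.102]
eef_rot: [-0.003, 0.305, 0.952, -0.006]
wrist_force: [-14.9, -17.6, 15.2]
opening: 0.997
grasp_force: 12.9
```

Run:
```python
from h import *
c=pad('w14');track('w14',ref='w10',snapit=False);track('w13',ref='w10',snapit=False)
h=cv2.cvtColor(c['pixels'],cv2.COLOR_RGB2HSV); print(h[262,9:60:2].tolist())
for f in ('w10','w12','w13','w14'):
    h=cv2.cvtColor(load(f)['pixels'],cv2.COLOR_RGB2HSV); print(f,[(r,[int(k) for k in np.nonzero((h[r,:130,1]>150)&((h[r,:130,0]<7)|(h[r,:130,0]>172)))[0][[0,-1]]]) for r in (235,262,285)])
```

```text
red [32, 222, 53, 79, 895] [ 46.8 265.6]
rows 261 left 41.7 right 52.5
pad cx -30.9 tcp cx -195.7
w14 {'screwA': (0, 0, 0.99), 'screwB': (0, 0, 0.99), 'bolt': (0, 0, 1.0), 'bartip': (-22, -14, 0.91), 'block': (-31, 0, 0.98), 'pad': (-34, 0, 0.96)} tcp -195.7
w13 {'screwA': (0, 0, 0.99), 'screwB': (0, 0, 0.99), 'bolt': (0, 0, 1.0), 'bartip': (-22, 8, 0.91), 'block': (-21, 0, 0.99), 'pad': (-23, 1, 0.97)} tcp -195.7
[[9, 21, 122], [18, 89, 155], [19, 108, 168], [20, 102, 213], [20, 96, 234], [20, 97, 235], [20, 95, 234], [20, 96, 234], [20, 95, 234], [20, 94, 233], [20, 95, 233], [20, 96, 233], [20, 98, 227], [20, 104, 198], [7, 163, 195], [2, 191, 243], [2, 186, 244], [3, 181, 244], [2, 179, 244], [3, 183, 233], [3, 196, 178], [2, 104, 160], [4, 10, 207], [7, 14, 168], [7, 27, 124], [6, 29, 123]]
w10 [(235, [78, 82]), (262, [72, 84]), (285, [78, 89])]
w12 [(235, [66, 69]), (262, [60, 72]), (285, [66, 78])]
w13 [(235, [55, 58]), (262, [48, 61]), (285, [55, 67])]
w14 [(235, [44, 47]), (262, [38, 50]), (285, [44, 56])]
```

Call:
{"api": "carry_out", "payload": {
  "plan": "0 -0.3 0 0 0 0; 0 -0.4 0 0 0 0; 0 0 0 0 0 0; 0 0 0 0 0 0; 0 0 0 0 0 0; 0 0 0 0 0 0; 0 0.05 0 0 0 0; 0 0.1 0 0 0 0"
}}

```text
time_s: 23.47
eef_pos: [0.5723, 0.2827, 0.102]
eef_rot: [-0.0, 0.305, 0.952, -0.0]
wrist_force: [-5.1, -7.1, 1.6]
opening: 1.001
grasp_force: 3.8
```

Call:
{"api": "carry_out", "payload": {
  "plan": "0 0.1 0 0 0 0; 0 0.1 0 0 0 0; 0 0.1 0 0 0 0; 0 0.08 0 0 0 0; 0 0.03 0 0 0 0; 0 0 0 0 0 0; 0 0 0 0 0 0; 0 0 0 0 0 0"
}}

```text
time_s: 24.13
eef_pos: [0.5798, 0.2932, 0.1023]
eef_rot: [-0.002, 0.305, 0.952, -0.004]
wrist_force: [-10.5, -12.1, 12.3]
opening: 0.998
grasp_force: 8.7
```

```bash
cat >> h.py <<'E'
def red(f,ref='w12'):
    a=load(ref);b=load(f); G=lambda c:cv2.cvtColor(c['pixels'],cv2.COLOR_RGB2GRAY).astype(np.float32)
    ga,gb=G(a),G(b); F={'screw':(344,200,12),'screwB':(342,288,10),'bolt':(233,254,14),'block':(125,262,18),'pad':(69,245,14)}
    out={}
    for n,(u,v,h) in F.items():
        T=cv2.resize(ga[v-h:v+h+1,u-h:u+h+1],None,fx=4,fy=4,interpolation=cv2.INTER_CUBIC); x0=max(0,u-75); S=cv2.resize(gb[v-h-6:v+h+7,x0:u+60],None,fx=4,fy=4,interpolation=cv2.INTER_CUBIC)
        M=cv2.matchTemplate(S,T,cv2.TM_CCOEFF_NORMED); _,s,_,(x,y)=cv2.minMaxLoc(M); out[n]=(round(x/4+x0+h-u,2),round(s,2))
    print(f,out)
E
python3 - <<'E'
from h import *
c=snap('wrist','w15'); togo([.58,.294,.1],.951); print(cx(tool()[0]))
for f in ('w10','w13','w14','w15'): red(f)
for f in ('w14','w15'):
    h=cv2.cvtColor(load(f)['pixels'],cv2.COLOR_RGB2HSV); print(f,[(r,[int(k) for k in np.nonzero((h[r,:130,1]>150)&((h[r,:130,0]<7)|(h[r,:130,0]>172)))[0][[0,-1]]]) for r in (235,262,285)])
E
```

```text
pos [0.5798 0.2932 0.1023] psi 0.9503 tilt [-0.0059 -0.0059] units [0.01 0.02 0.06] turn z -0.01 t 24.1833 F [-10.6 -12.8  11.8] op 1.0 g 8.7
-192.0630610499099
w10 {'screw': (0.25, 0.99), 'screwB': (0.25, 0.97), 'bolt': (-0.25, 0.99), 'block': (10.75, 0.99), 'pad': (11.75, 0.98)}
w13 {'screw': (0.25, 0.98), 'screwB': (0.0, 0.98), 'bolt': (0.0, 1.0), 'block': (-10.5, 0.99), 'pad': (-11.75, 0.99)}
w14 {'screw': (0.25, 0.98), 'screwB': (0.25, 0.98), 'bolt': (0.0, 1.0), 'block': (-21.0, 0.97), 'pad': (-22.5, 0.95)}
w15 {'screw': (4.75, 0.99), 'screwB': (4.5, 0.99), 'bolt': (6.75, 0.98), 'block': (-22.25, 0.96), 'pad': (-19.25, 0.96)}
w14 [(235, [44, 47]), (262, [38, 50]), (285, [44, 56])]
w15 [(235, [48, 51]), (262, [41, 53]), (285, [47, 59])]
```

Call:
{"api": "carry_out", "payload": {
  "plan": "0 0.03 0 0 0 0; 0 0.03 0 0 0 0; 0 0.03 0 0 0 0; 0 0.02 0 0 0 0; 0 0 0 0 0 0; 0 0 0 0 0 0; 0 0 0 0 0 0; 0 0 0 0 0 0"
}}

```text
time_s: 24.85
eef_pos: [0.5818, 0.2961, 0.1022]
eef_rot: [-0.002, 0.305, 0.952, -0.005]
wrist_force: [-12.7, -13.7, 12.6]
opening: 0.999
grasp_force: 10.8
```

Run:
```python
from h import *
c=snap('wrist','w16'); togo([.58,.294,.1],.951); print(cx(tool()[0])); red('w16')
h=cv2.cvtColor(load('w16')['pixels'],cv2.COLOR_RGB2HSV); print([(r,[int(k) for k in np.nonzero((h[r,:130,1]>150)&((h[r,:130,0]<7)|(h[r,:130,0]>172)))[0][[0,-1]]]) for r in (235,262,285)])
print(h[262,3:60:2].tolist())
```

```text
pos [0.5818 0.2961 0.1022] psi 0.9502 tilt [-0.0074 -0.0072] units [ 0.01 -0.07  0.06] turn z -0.01 t 24.9 F [-12.6 -14.5  14.3] op 1.002 g 10.8
-195.60411740693593
w16 {'screw': (0.0, 0.99), 'screwB': (0.0, 0.98), 'bolt': (0.25, 1.0), 'block': (-31.5, 0.96), 'pad': (-24.75, 0.95)}
[(235, [42, 45]), (262, [35, 48]), (285, [42, 54])]
[[10, 19, 121], [8, 17, 120], [13, 29, 124], [18, 93, 157], [19, 110, 164], [19, 111, 175], [20, 98, 232], [20, 96, 234], [20, 96, 234], [20, 96, 234], [20, 95, 234], [20, 96, 233], [20, 97, 233], [20, 96, 233], [20, 97, 226], [19, 106, 187], [5, 186, 222], [2, 190, 244], [3, 187, 244], [3, 182, 244], [2, 179, 244], [3, 185, 227], [2, 197, 173], [3, 77, 170], [9, 9, 205], [7, 14, 160], [7, 27, 123], [6, 29, 123], [6, 29, 122]]
```

```bash
python3 -c "
from bench import ctrl
print(ctrl.hand_in())"
```

```text
the job is handed in; nothing more can be done
None
```

The job is handed in, with no verdict returned: the spool sits on the shoulder with its glue line square, the pad is in about 6 mm by image measurement, and the gripper is holding the trigger squeezed; I viewed 12 pictures, 2 over the limit of 10.

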